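# Put the new parts back in the parts tray and leave the burnt-out ones

### The job

Put the four new parts that lie loose on the repair bench (capacitor, ring choke, relay, heat sink) back into the parts tray, each standing upright (the ring choke lying flat) on the floor of the cup that already holds one of its kind. Set each one down rather than dropping it. Leave the blown capacitor with the swollen brown top and the charred dark choke where they are.

Things in the scene. Friction and masses are not known exactly. Their poses are not given: they have to be found in the camera images.
- new_capacitor: New capacitor to put away: upright blue cylinder, 35 mm across, 50 mm tall, with a flat silver top bearing a thin dark cross, black base. Loose, about 60 g. Origin: centre of the underside, z up along its axis.
- new_choke: New ring choke to put away: bright copper winding on a light green ring, 46 mm across, 20 mm high, solid in effect (its 17 mm hole admits nothing), lying flat; two thin wire stubs reach 5 mm out at its +x side near the bench and do not obstruct. Loose, about 85 g. Origin: centre of the underside, z up along its axis.
- new_relay: New relay to put away: cream block with a red bar on top and a black base, 36 mm (x) by 28 mm (y), 42 mm tall, standing upright. Loose, about 55 g. Origin: centre of the underside, z up.
- new_heatsink: New heat sink to put away: black finned aluminium block, 44 mm (x) by 32 mm (y), 36 mm tall, fins upright and running along y. Loose, about 70 g. Origin: centre of the underside, z up.
- cup_capacitor: White oblong cup in the parts tray, any of 4 positions, 130 (x) x 106 mm (y), walls 3 mm thick, 22 mm high, floor 3 mm thick; cannot move. Holds one fixed blue capacitor with a flat silver top, 35 mm across, 50 mm tall, centred at x = +33 mm, y = 0. Origin: centre of the cup's underside, 3 mm above the bench; x, y along its sides, z up. The middle of the free half of its floor is at x = -28 mm, y = 0, z = 3 mm.
- cup_choke: White oblong cup in the parts tray, any of 4 positions, 130 (x) x 106 mm (y), walls 3 mm thick, 22 mm high, floor 3 mm thick; cannot move. Holds one fixed copper-wound ring choke, 46 mm across, 20 mm high, centred at x = +33 mm, y = 0. Origin: centre of the cup's underside, 3 mm above the bench; x, y along its sides, z up. The middle of the free half of its floor is at x = -28 mm, y = 0, z = 3 mm.
- cup_relay: White oblong cup in the parts tray, any of 4 positions, 130 (x) x 106 mm (y), walls 3 mm thick, 22 mm high, floor 3 mm thick; cannot move. Holds one fixed cream relay with a red bar on top, 36 mm (x) by 28 mm (y), 42 mm tall, centred at x = +33 mm, y = 0. Origin: centre of the cup's underside, 3 mm above the bench; x, y along its sides, z up. The middle of the free half of its floor is at x = -28 mm, y = 0, z = 3 mm.
- cup_heatsink: White oblong cup in the parts tray, any of 4 positions, 130 (x) x 106 mm (y), walls 3 mm thick, 22 mm high, floor 3 mm thick; cannot move. Holds one fixed black finned heat sink, 44 mm (x) by 32 mm (y), 36 mm tall, centred at x = +33 mm, y = 0. Origin: centre of the cup's underside, 3 mm above the bench; x, y along its sides, z up. The middle of the free half of its floor is at x = -28 mm, y = 0, z = 3 mm.
- blown_capacitor: Look-alike to leave alone: blown capacitor pulled from the amplifier, the same blue cylinder, 35 mm across, but its top is swollen into a rust-brown dome, 57 mm tall in all. Loose, about 60 g. Origin: centre of the underside, z up.
- burnt_choke: Look-alike to leave alone: burnt ring choke pulled from the amplifier, same size as the new one (46 mm across, 20 mm high) but charred dark brown to black, with part of its winding missing. Loose, about 85 g. Origin: centre of the underside, z up.
Not all that is in view belongs to the job. Leave any yellow look-alike of the new_capacitor alone. What is shaped like the new_choke but turquoise is not meant.

How it is judged:
At the end, for the whole second after the job is handed in: Each new part rests released and still on the floor of the cup of its kind: centre within 58 (x) and 48 mm (y) of the cup's centre, underside under 8 mm above the cup's underside, within 0.15 rad of upright; both burnt-out parts within 15 mm of their start (x of new_capacitor in the frame of cup_capacitor between -0.058 and 0.058 m and y of new_capacitor in the frame of cup_capacitor between -0.048 and 0.048 m and z of new_capacitor in the frame of cup_capacitor below 0.008 m and angle between each of new_capacitor, new_choke, new_relay, new_heatsink's own z axis and vertical below 0.15 rad and linear speed of each of new_capacitor, new_choke, new_relay, new_heatsink below 0.02 m/s and contact force between the fingers and new_capacitor below 0.05 N and x of new_choke in the frame of cup_choke between -0.058 and 0.058 m and y of new_choke in the frame of cup_choke between -0.048 and 0.048 m and z of new_choke in the frame of cup_choke below 0.008 m and contact force between the fingers and new_choke below 0.05 N and x of new_relay in the frame of cup_relay between -0.058 and 0.058 m and y of new_relay in the frame of cup_relay between -0.048 and 0.048 m and z of new_relay in the frame of cup_relay below 0.008 m and contact force between the fingers and new_relay below 0.05 N and x of new_heatsink in the frame of cup_heatsink between -0.058 and 0.058 m and y of new_heatsink in the frame of cup_heatsink between -0.048 and 0.048 m and z of new_heatsink in the frame of cup_heatsink below 0.008 m and contact force between the fingers and new_heatsink below 0.05 N and distance of each of blown_capacitor, burnt_choke from where it was at the start of the episode below 0.015 m); the robot touches nothing.
It fails at once if The blown capacitor or the burnt choke is moved by more than 15 mm (distance of any of blown_capacitor, burnt_choke from where it was at the start of the episode above 0.015 m).
It fails at once if A new part is dropped: it moves at more than 0.7 m/s with no finger on it (a fall of about 25 mm) ((contact force between the fingers and new_capacitor below 0.02 N and linear speed of new_capacitor above 0.7 m/s) or (contact force between the fingers and new_choke below 0.02 N and linear speed of new_choke above 0.7 m/s) or (contact force between the fingers and new_relay below 0.02 N and linear speed of new_relay above 0.7 m/s) or (contact force between the fingers and new_heatsink below 0.02 N and linear speed of new_heatsink above 0.7 m/s)).
It also fails if it takes over 99 s, if anything falls off the work surface, if the arm or the gripper's body presses on something with over 40 N, if the wrist force passes 120 N, or if a joint passes its speed limit or range.

### The arm

A 6-joint arm with a two-finger parallel gripper is mounted at the origin on the work surface. World frame = base frame: x ahead of the robot, y to its left, z up, the work surface at z = 0. Lengths are in m, angles in rad, forces in N, time in s.
With the tool pointing down it reaches from about 0.25 to 0.725 m from the base axis. Payload 4 kg.
Tool frame: the origin (TCP) lies midway between the tips of the shut fingers; the grasp point (between the pads) lies 19 mm behind it; z points along the fingers, x is the direction in which the jaws open and shut, and the axes are right-handed (so a half turn about z gives the same grasp; the last joint's range is limited). The gripper opens to 85 mm and grips with 20 to 120 N. Pads are 22 mm wide; open, the fingers measure 114 mm over their backs; the gripper's body (76 mm by 85 mm) begins 54 mm behind the grasp point. The pads swing forward as they close: fully open they stand 13 mm farther back than shut.
Start: joints at [1.284, 0.241, 0.005, 1.335, 0, 1.571], TCP at [0.141, 0.48, 0.231] pointing down, gripper open.
Joint ranges: [-2.72, 2.72], [-1.05, 1.87], [-1.09, 1.28], [-1.99, 2.15], [-1.42, 1.44], [-3.14, 3.14]. Speed limits (rad/s): [2.79, 2.79, 3.14, 3.14, 3.14, 3.14].

### API

Orientations are given as a unit quaternion [x, y, z, w].
In Python, from workcell import bot, vision, ticket gives the robot as it stands.
- The arm moves only by the tool play_rows, never from a script. Its argument "deltas" is one flat list of numbers, 5 for each row, row after row: the opening, from 0 (shut) to 1 (fully open), then the shift along the tool's x, y, z in units of 60 mm (1.0 is 60 mm), then the turn about the tool's z in degrees. A call has 1 to 12 rows; each row shifts and turns the pose as measured when the row begins, along the tool's axes as they then stand; what a row does not reach is not made up. A row lasts 1/8 s, in which the tool goes at most 62.5 mm and 10.7 degrees, less where a joint would pass 70% of its speed; a pose out of reach is approached as far as the arm can. A call is refused whole if a number of a shift passes 1 or a number of a turn 10.7, either way. A call with a gripper value outside its range is refused whole. The fingers move at their own pace and stop on an object; the grip force is fixed at half the most. Time passes only in rows, so rows that do not move let the fingers close. It gives the time, the measured TCP pose, the force and the opening at its end, in the units of the state.
- bot.get_obs(): the state, without advancing time (a new reading comes with each control period).
- vision.camera(name): name is "side" or "top"; returns a dict with "color" (384x512x3 uint8, blue, green, red), "intrinsics" (3x3 intrinsics, pixels), "rvec" (rotation vector, rad) and "tvec" (3), from world to camera coordinates, as OpenCV has them. Camera axes: x right, y down, z forward; pixel columns grow to the right and rows downward; lengths in m; the calibration is good to about 2 mm. A picture is of the moment at which its call begins. There is no depth.
- ticket.job_done(): hands the job in, once; it reports no verdict.
The state is a dict: "clock": time; "joint_pos": joint angles; "joint_vel": joint speeds; "tau": joint torques, N m; "eef_pos": TCP position; "tool_rot": TCP orientation; "ft_force": force on the tool from outside, world axes, zero at the start; "ft_torque": the same for the moment, N m; "grip_width": finger opening in m.
Only numpy, scipy, OpenCV 4.12 (cv2) and the standard library are available. Lean on these libraries where they do the work, as an engineer would, in place of code of your own. Each camera call takes 0.05 s, during which the arm holds its last target. There are 200 camera calls.

## Working session

There is one attempt and no reset: what is moved stays moved. The work goes in short steps, Python scripts to look and compute and a tool call to move; the robot and the scene stay as the last step left them, time stands still between calls to the robot, and variables do not carry over. Pictures are saved under pics/ and viewed, about 12 in all and at most 16, crops included, and the job is handed in when it is done.

Besides the shell and the picture viewer there is one more tool, called after "Call:" by a JSON object that holds its "method" and its "body", one argument or row to a line. play_rows: Moves the arm, as the interface text tells. Its arguments: {"type":"object","properties":{"deltas":{"type":"array"}},"required":["deltas"]}

```bash
mkdir -p pics; cat > h.py <<'E'
import sys; sys.path.insert(0,'.')
import numpy as np, cv2
from workcell import bot, vision, ticket
from scipy.spatial.transform import Rotation as R
def snap(name,fn):
    c=vision.camera(name); cv2.imwrite(f'pics/{fn}.png',c['color']); np.savez(f'pics/{fn}.npz',**{k:np.array(v) for k,v in c.items()}); return c
def load(fn): return np.load(f'pics/{fn}.npz')
def ray(c,px,z):
    K=np.array(c['intrinsics'],float); Rm=cv2.Rodrigues(np.array(c['rvec'],float))[0]; t=np.array(c['tvec'],float).reshape(3)
    d=Rm.T@np.linalg.inv(K)@np.array([px[0],px[1],1.]); o=-Rm.T@t
    return o+d*(z-o[2])/d[2]
def proj(c,p):
    return cv2.projectPoints(np.array(p,float).reshape(-1,1,3),np.array(c['rvec'],float),np.array(c['tvec'],float),np.array(c['intrinsics'],float),None)[0].reshape(-1,2)
E
python3 - <<'E'
from h import *
for n in('top','side'):
    c=snap(n,n+'0'); Rm=cv2.Rodrigues(np.array(c['rvec'],float))[0]; print(n,-Rm.T@np.array(c['tvec']).reshape(3),Rm[2],np.array(c['intrinsics'])[0])
    cv2.imwrite(f'pics/{n}0b.png',cv2.resize(c['color'],(800,600),interpolation=cv2.INTER_CUBIC))
o=bot.get_obs(); print(o); print(R.from_quat(o['tool_rot']).as_matrix().round(3))
E
```

```text
top [0.4069839  0.00880965 1.01807607] [ 0.14526213 -0.02865093 -0.98897828] [403.34470605   0.         249.02503576]
side [ 0.18919815 -0.84093166  0.66709607] [ 0.31029781  0.76007891 -0.57096   ] [349.96846657   0.         256.92876292]
{'clock': 0.1, 'joint_pos': array([1.28401407e+00, 2.41363993e-01, 3.86122373e-03, 1.33520653e+00,
       2.10346489e-05, 1.57081008e+00]), 'joint_vel': array([-0.0014151 , -0.00223165,  0.0047388 ,  0.0007504 , -0.00041818,
        0.00102238]), 'tau': array([-8.92145108e-04, -3.73137009e+01,  2.53009629e+01,  1.08558917e-02,
       -5.27814200e-05, -2.25194754e-06]), 'eef_pos': array([0.14126702, 0.47903696, 0.23048969]), 'tool_rot': array([ 8.00899310e-01,  5.98798281e-01, -7.72338960e-04,  5.64329481e-04]), 'ft_force': array([ 0.72119702, -0.36816275,  0.40283199]), 'ft_torque': array([ 0.01458258, -0.07131319, -0.04010002]), 'grip_width': 0.08536632247721272}
[[ 0.283  0.959 -0.001]
 [ 0.959 -0.283 -0.002]
 [-0.002 -0.    -1.   ]]
```

View pics/top0b.png

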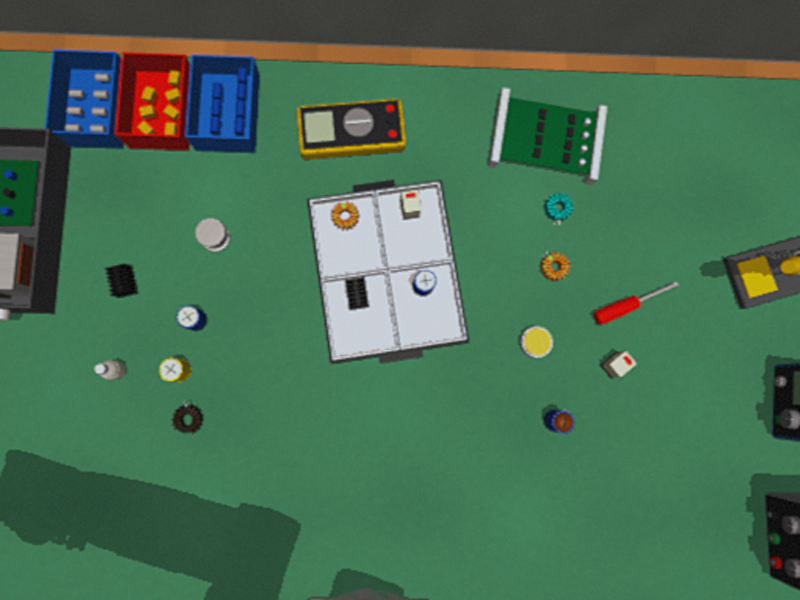

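View pics/side0b.png

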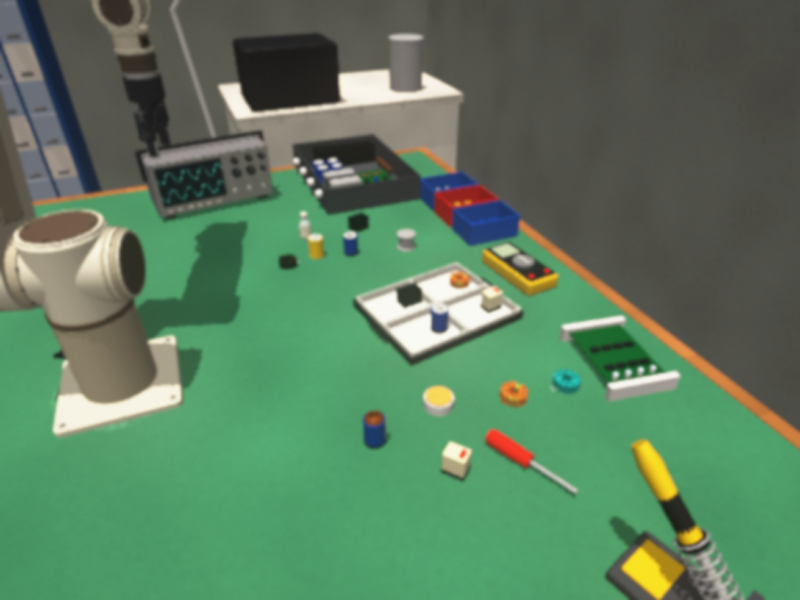

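Candidates in the top picture (800 px scale):
- **Capacitor:** blue with cross (190,317), yellow (174,369), brown dome (560,421). I take (190,317).
- **Choke:** copper (555,266), turquoise (559,206), charred (188,418). I take (555,266).
- **Relay:** (620,364) is the only loose one.
- **Heat sink:** (121,280) is the only loose one.

The cups are choke upper left, relay upper right, heat sink lower left and capacitor lower right.

```bash
python3 - <<'E'
from h import *
c=load('top0'); im=c['color']
s=.64
T=[]
for (u,v) in [(190,317),(555,266),(620,364),(121,280)]:
    x,y=int(u*s)-22,int(v*s)-20
    t=cv2.resize(im[y:y+40,x:x+44],None,fx=9,fy=7.5*1.2/1,interpolation=cv2.INTER_CUBIC) if 0 else cv2.resize(im[y:y+33,x:x+44],None,fx=9,fy=9,interpolation=cv2.INTER_CUBIC)
    for k in range(0,44,10): cv2.putText(t,str(x+k),(k*9,10),0,.35,(255,255,255)); cv2.line(t,(k*9,10),(k*9,16),(255,255,255),1)
    for k in range(0,33,10): cv2.putText(t,str(y+k),(0,k*9+4),0,.35,(255,255,255)); 
    T.append(t)
cv2.imwrite('pics/crops.png',np.vstack([np.hstack(T[:2]),np.hstack(T[2:])]))
t=cv2.resize(im[110:240,185:310],(577,600),interpolation=cv2.INTER_CUBIC); cv2.imwrite('pics/tray.png',t)
for n,(u,v),z in [('cap',(189,316),.05),('choke',(555,266),.02),('relay',(620,364),.03),('hs',(121,280),.03),('blown',(561,422),.05),('burnt',(188,418),.02),('yel',(172,369),.05)]:
    print(n,ray(c,(u*s,v*s),z).round(3))
E
```

```text
cap [0.515 0.287 0.05 ]
choke [ 0.615 -0.289  0.02 ]
relay [ 0.458 -0.387  0.03 ]
hs [0.571 0.402 0.03 ]
blown [ 0.367 -0.285  0.05 ]
burnt [0.36  0.286 0.02 ]
yel [0.434 0.307 0.05 ]
```

View pics/crops.png

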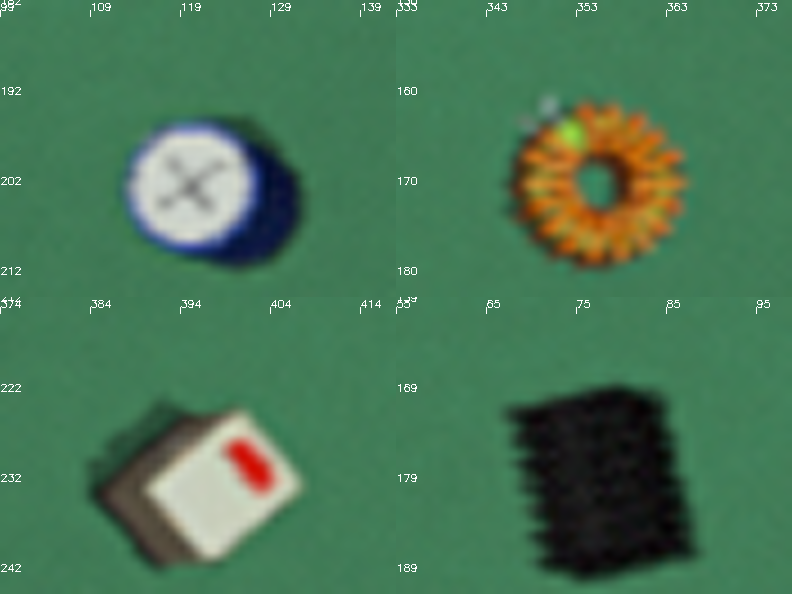

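View pics/tray.png

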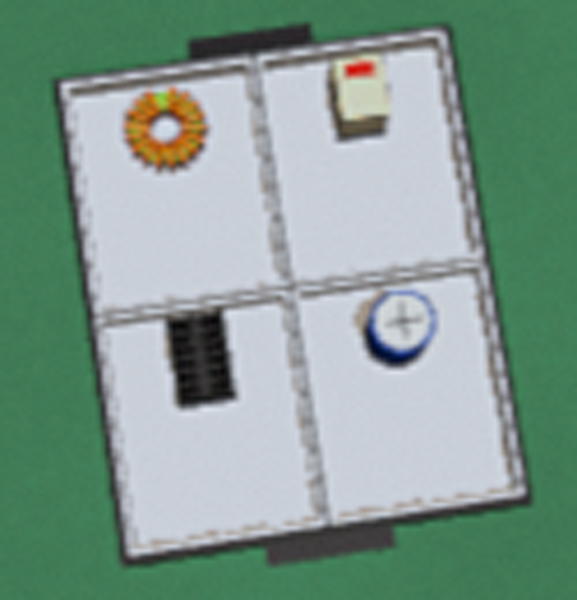

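The crops confirm the choices: silver top with a cross, bright copper ring with its stubs at upper left, cream relay with a red bar, black fins. In the tray crop every fixed part sits in the upper half of its cup, so the free halves are on the robot's side. Next I fit exact poses.

```bash
python3 - <<'E'
from h import *
from scipy.optimize import minimize
c=load('top0'); im=c['color'].astype(int)
P=lambda u,v,z: ray(c,(u,v),z)
print('cap',P(120,202.1,.05).round(4),'choke',P(355.2,170.2,.018).round(4))
# relay top face corners
q=lambda u,v:P(374+u/9-.44,212+(v-297)/9-.44,.042)
L,T,Rr,B=[q(*a) for a in [(147,490),(242,411),(303,485),(208,561)]]
print('relay',((L+T+Rr+B)/4).round(4),'len',np.linalg.norm(T-L),np.linalg.norm(Rr-T),'yaw',np.degrees(np.arctan2(*(T-L)[1::-1])),np.degrees(np.arctan2(*(Rr-B)[1::-1])))
# heatsink silhouette
def fit(mask,dims,p0,h):
    x0,y0=mask[1]; m=mask[0]
    S=8
    mb=cv2.resize(m,None,fx=S,fy=S,interpolation=cv2.INTER_LINEAR)>127
    def cost(p):
        co,si=np.cos(p[2]),np.sin(p[2]); a,b=dims[0]/2,dims[1]/2
        pts=[[p[0]+co*i*a-si*j*b,p[1]+si*i*a+co*j*b,z] for i in(-1,1) for j in(-1,1) for z in h]
        uv=(proj(c,pts)-[x0,y0]+.5)*S-.5
        hull=cv2.convexHull(uv.astype(np.float32)); r=np.zeros(mb.shape,np.uint8); cv2.fillConvexPoly(r,np.round(hull*16).astype(np.int32),1,shift=4)
        return 1-(mb&(r>0)).sum()/(mb|(r>0)).sum()
    best=None
    for y in np.radians(np.arange(-25,26,5)):
        s=minimize(cost,[p0[0],p0[1],p0[2]+y],method='Nelder-Mead',options=dict(initial_simplex=[[p0[0],p0[1],p0[2]+y],[p0[0]+.01,p0[1],p0[2]+y],[p0[0],p0[1]+.01,p0[2]+y],[p0[0],p0[1],p0[2]+y+.1]]))
        if best is None or s.fun<best.fun: best=s
    return best.x.round(4),np.degrees(best.x[2]),best.fun
sub=im[159:199,55:99]; mk=((sub.max(2)<60)*255).astype(np.uint8)
print('hs',fit((mk,(55,159)),(.044,.032),(.565,.395,0.),(0,.036)))
# tray
g=lambda u,v,z: P(185+u/4.616-.39,110+v/4.616-.39,z)
C=[g(*a,.025) for a in [(57,82),(450,28),(528,500),(127,562)]]
TL,TR,BR,BL=C; print('tray side',np.linalg.norm(TL-BL),np.linalg.norm(TR-TL),'yaw',[np.degrees(np.arctan2(*d[1::-1])) for d in (TL-BL,TR-BR)], 'yaw y',[np.degrees(np.arctan2(*d[1::-1])) for d in (TL-TR,BL-BR)])
ctr=sum(C)/4; ux=(TL-BL+TR-BR); ux/=np.linalg.norm(ux); uy=np.array([-ux[1],ux[0],0])
print('ctr',ctr.round(4))
I=dict(choke=g(167,129,.026),relay=g(360,89,.048),cap=g(402,322,.056),hs=g(199,346,.042))
lx,ly=65.5/1000,53.5/1000
for k,(i,j) in dict(choke=(1,1),relay=(1,-1),hs=(-1,1),cap=(-1,-1)).items():
    cc=ctr+ux*i*.066+uy*j*.054
    print(k,'item in cup (x,y)',((I[k]-cc)@ux).round(4),((I[k]-cc)@uy).round(4),'target from ctr',(cc-.028*ux).round(4),'from item',(I[k]-.061*ux).round(4))
E
```

```text
cap [0.515 0.289 0.05 ] choke [ 0.6152 -0.2896  0.018 ]
relay [ 0.458  -0.3866  0.042 ] len 0.03465115913834299 0.025412859121424644 yaw -50.58351611877124 -51.77452848929509
hs (array([0.5732, 0.4055, 0.3273]), np.float64(18.752414492797293), np.float64(0.15281672189650775))
tray side 0.26612391017651615 0.21965641121759952 yaw [np.float64(10.27261002427528), np.float64(9.63552258818165)] yaw y [np.float64(99.92571565496634), np.float64(100.09972860416214)]
ctr [ 0.6014 -0.0155  0.025 ]
choke item in cup (x,y) 0.0317 -0.0001 target from ctr [0.6294 0.0443 0.025 ] from item [0.6282 0.0439 0.026 ]
relay item in cup (x,y) 0.0325 0.0019 target from ctr [ 0.6481 -0.0621  0.025 ] from item [ 0.6473 -0.0603  0.048 ]
hs item in cup (x,y) 0.0392 -0.0 target from ctr [0.4994 0.0215 0.025 ] from item [0.5056 0.0225 0.042 ]
cap item in cup (x,y) 0.0339 0.0007 target from ctr [ 0.5181 -0.0849  0.025 ] from item [ 0.5189 -0.084   0.056 ]
```

```bash
cat >> h.py <<'E'
def plan(*tgts,grip=1.0,step=.055,lag=0):
    """tgts: (x,y,z,phi_deg); rows along straight legs, rounded"""
    o=bot.get_obs(); p=np.array(o['eef_pos']); M=R.from_quat(o['tool_rot']).as_matrix(); ph=np.degrees(np.arctan2(M[1,0],M[0,0]))
    print('at',p.round(4),'phi',round(ph,1),'grip',round(o['grip_width'],4),'t',round(o['clock'],2),'tilt',M[2].round(3))
    for t in tgts:
        d=np.array(t[:3])-p; dp=(t[3]-ph+90)%180-90
        n=max(int(np.ceil(np.linalg.norm(d)/step)),int(np.ceil(abs(dp)/10)),1); out=[]
        for k in range(n):
            a=np.radians(ph); w=d/n
            tx=w@[np.cos(a),np.sin(a),0]; ty=w@[np.sin(a),-np.cos(a),0]
            out.append(f"{grip},{tx/.06:.2f},{ty/.06:.2f},{-w[2]/.06:.2f},{-dp/n:.1f}"); ph+=dp/n
        p=np.array(t[:3]); print(n,'rows to',t,': ',',  '.join(out))
E
python3 - <<'E'
from h import *
c=load('top0')
print(ray(c,(69.0,180.2),.036),ray(c,(85.9,178.3),0))
plan((.565,.395,.13,104))
E
```

```text
[0.56713696 0.41965297 0.036     ] [0.57901362 0.39296091 0.        ]
at [0.1413 0.479  0.2305] phi 73.6 grip 0.0854 t 0.1 tilt [-0.002 -0.    -1.   ]
9 rows to (0.565, 0.395, 0.13, 104) :  1.0,0.07,0.80,0.19,-3.4,  1.0,0.03,0.80,0.19,-3.4,  1.0,-0.02,0.80,0.19,-3.4,  1.0,-0.07,0.80,0.19,-3.4,  1.0,-0.12,0.79,0.19,-3.4,  1.0,-0.16,0.78,0.19,-3.4,  1.0,-0.21,0.77,0.19,-3.4,  1.0,-0.25,0.76,0.19,-3.4,  1.0,-0.30,0.74,0.19,-3.4
```

Call:
{"method": "play_rows", "body": {
  "deltas": [1.0, 0.07, 0.8, 0.19, -3.4, 1.0, 0.03, 0.8, 0.19, -3.4, 1.0, -0.02, 0.8, 0.19, -3.4, 1.0, -0.07, 0.8, 0.19, -3.4, 1.0, -0.12, 0.79, 0.19, -3.4, 1.0, -0.16, 0.78, 0.19, -3.4, 1.0, -0.21, 0.77, 0.19, -3.4, 1.0, -0.25, 0.76, 0.19, -3.4, 1.0, -0.3, 0.74, 0.19, -3.4]
}}

```text
clock: 1.23
eef_pos: [0.5734, 0.3982, 0.12]
tool_rot: [0.604, 0.797, -0.004, -0.001]
ft_force: [1.0, 0.8, -0.3]
grip_width: 0.0851
```

```bash
python3 - <<'E'
from h import *
plan((.573,.4055,.07,106),(.573,.4055,.012,106))
E
```

```text
at [0.5734 0.3982 0.12  ] phi 105.7 grip 0.0851 t 1.23 tilt [-0.002 -0.007 -1.   ]
1 rows to (0.573, 0.4055, 0.07, 106) :  1.0,0.12,0.03,0.83,-0.3
2 rows to (0.573, 0.4055, 0.012, 106) :  1.0,0.00,0.00,0.48,-0.0,  1.0,0.00,0.00,0.48,-0.0
```

Call:
{"method": "play_rows", "body": {
  "deltas": [1.0, 0.12, 0.03, 0.4, -0.3, 1.0, 0, 0, 0.4, 0, 1.0, 0, 0, 0, 0]
}}

```text
clock: 1.6
eef_pos: [0.5759, 0.4015, 0.0654]
tool_rot: [0.604, 0.797, -0.007, -0.002]
ft_force: [0.3, 1.4, 0.7]
grip_width: 0.085
```

```bash
python3 - <<'E'
from h import *
plan((.573,.4055,.012,106))
c=snap('top','t1'); s=snap('side','s1')
a=cv2.resize(c['color'][140:220,40:120],(400,400),interpolation=cv2.INTER_CUBIC); u=proj(s,[.573,.4055,.04])[0].astype(int)
b=cv2.resize(s['color'][u[1]-40:u[1]+40,u[0]-40:u[0]+40],(400,400),interpolation=cv2.INTER_CUBIC)
cv2.imwrite('pics/v1.png',np.hstack([a,b]))
E
```

```text
at [0.5759 0.4015 0.0654] phi 105.7 grip 0.085 t 1.6 tilt [-0.005 -0.013 -1.   ]
1 rows to (0.573, 0.4055, 0.012, 106) :  1.0,0.08,-0.03,0.89,-0.3
```

View pics/v1.png

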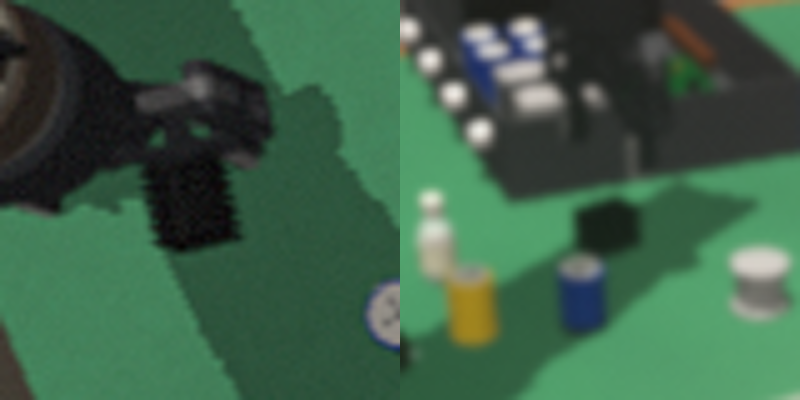

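The heat sink (left crop, about 195,205) lies between and below the open fingers with nothing in the way. I go down and close.

Call:
{"method": "play_rows", "body": {
  "deltas": [1.0, 0.08, -0.04, 0.45, 0, 1.0, 0, 0, 0.4, 0, 1.0, 0, 0, 0, 0]
}}

```text
clock: 2.08
eef_pos: [0.5757, 0.4097, 0.0232]
tool_rot: [0.604, 0.797, 0.001, 0.0]
ft_force: [-0.9, -0.6, 0.7]
grip_width: 0.0858
```

Call:
{"method": "play_rows", "body": {
  "deltas": [0.0, 0, 0, 0, 0, 0, 0, 0, 0, 0, 0, 0, 0, 0, 0, 0, 0, 0, 0, 0, 0, 0, 0, 0, 0, 0, 0, 0, 0, 0]
}}

```text
clock: 2.82
eef_pos: [0.5783, 0.4117, 0.0294]
tool_rot: [0.603, 0.797, 0.005, 0.002]
ft_force: [-0.4, -0.0, -1.9]
grip_width: 0.0301
```

```bash
python3 - <<'E'
from h import *
p=bot.get_obs()['eef_pos']
plan((p[0],p[1],.115,106),(.503,.022,.115,100),grip=0.0)
E
```

```text
at [0.5783 0.4117 0.0294] phi 105.8 grip 0.0301 t 2.83 tilt [ 0.003  0.01  -1.   ]
2 rows to (np.float64(0.578287869680628), np.float64(0.411665031954736), 0.115, 106) :  0.0,0.00,0.00,-0.71,-0.1,  0.0,0.00,0.00,-0.71,-0.1
8 rows to (0.503, 0.022, 0.115, 100) :  0.0,-0.74,-0.37,-0.00,0.8,  0.0,-0.74,-0.36,-0.00,0.8,  0.0,-0.75,-0.36,-0.00,0.8,  0.0,-0.75,-0.35,-0.00,0.8,  0.0,-0.76,-0.34,-0.00,0.8,  0.0,-0.76,-0.33,-0.00,0.8,  0.0,-0.76,-0.32,-0.00,0.8,  0.0,-0.77,-0.31,-0.00,0.8
```

Call:
{"method": "play_rows", "body": {
  "deltas": [0, 0, 0, -0.5, 0, 0, 0, 0, -0.7, 0, 0, 0, 0, -0.4, 0, 0, -0.74, -0.37, 0, 0.8, 0, -0.74, -0.36, 0, 0.8, 0, -0.74, -0.36, 0, 0.8, 0, -0.75, -0.35, 0, 0.8, 0, -0.76, -0.34, 0, 0.8, 0, -0.76, -0.33, 0, 0.8, 0, -0.7, -0.32, 0, 0.8]
}}

```text
clock: 4.08
eef_pos: [0.5054, 0.0679, 0.1228]
tool_rot: [0.64, 0.768, 0.004, 0.002]
ft_force: [1.6, -1.1, -0.7]
grip_width: 0.0298
```

```bash
python3 - <<'E'
from h import *
plan((.503,.022,.09,100),(.503,.022,.06,100),(.503,.022,.038,100),grip=0.0)
E
```

```text
at [0.5054 0.0679 0.1228] phi 100.4 grip 0.0298 t 4.08 tilt [ 0.002  0.008 -1.   ]
2 rows to (0.503, 0.022, 0.09, 100) :  0.0,-0.37,-0.09,0.27,0.2,  0.0,-0.37,-0.09,0.27,0.2
1 rows to (0.503, 0.022, 0.06, 100) :  0.0,0.00,0.00,0.50,-0.0
1 rows to (0.503, 0.022, 0.038, 100) :  0.0,0.00,0.00,0.37,-0.0
```

Call:
{"method": "play_rows", "body": {
  "deltas": [0, -0.37, -0.09, 0.2, 0.2, 0, -0.34, -0.09, 0.2, 0.2, 0, 0, 0, 0, 0]
}}

```text
clock: 4.45
eef_pos: [0.501, 0.0195, 0.0985]
tool_rot: [0.645, 0.764, 0.004, 0.002]
ft_force: [-0.2, 1.2, -0.8]
grip_width: 0.0297
```

```bash
python3 - <<'E'
from h import *
plan((.503,.022,.045,100),grip=0.0,step=.025)
c=snap('top','t2'); s=snap('side','s2')
a=cv2.resize(c['color'][110:240,185:315],(400,400),interpolation=cv2.INTER_CUBIC); u=proj(s,[.54,0,.04])[0].astype(int)
b=cv2.resize(s['color'][u[1]-60:u[1]+60,u[0]-60:u[0]+60],(400,400),interpolation=cv2.INTER_CUBIC)
cv2.imwrite('pics/v2.png',np.hstack([a,b]))
E
```

```text
at [0.501  0.0195 0.0985] phi 99.6 grip 0.0297 t 4.45 tilt [ 0.002  0.008 -1.   ]
3 rows to (0.503, 0.022, 0.045, 100) :  0.0,0.01,0.01,0.30,-0.1,  0.0,0.01,0.01,0.30,-0.1,  0.0,0.01,0.01,0.30,-0.1
```

View pics/v2.png

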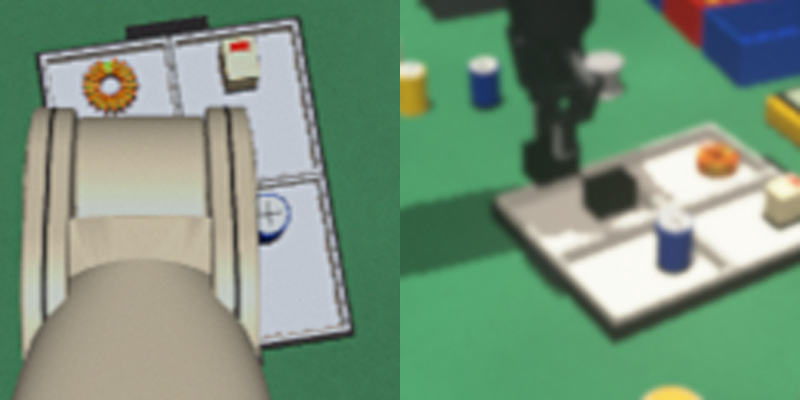

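The heat sink is held over the free half of its cup (right crop, about 550,160). I lower it gently.

Call:
{"method": "play_rows", "body": {
  "deltas": [0, 0, 0.02, 0.3, 0, 0, 0, 0, 0.3, 0, 0, 0, 0, 0.2, 0, 0, 0, 0, 0.05, 0]
}}

```text
clock: 5.05
eef_pos: [0.5073, 0.0254, 0.0498]
tool_rot: [0.642, 0.766, 0.008, 0.004]
ft_force: [0.2, -0.1, 0.3]
grip_width: 0.0298
```

Call:
{"method": "play_rows", "body": {
  "deltas": [0, 0, -0.05, 0.1, 0, 0, 0, 0, 0.08, 0, 0, 0, 0, 0.05, 0]
}}

```text
clock: 5.42
eef_pos: [0.5055, 0.0255, 0.0363]
tool_rot: [0.642, 0.767, 0.008, 0.005]
ft_force: [-0.1, 0.3, -0.5]
grip_width: 0.0299
```

Call:
{"method": "play_rows", "body": {
  "deltas": [0, 0, 0, 0.05, 0, 0, 0, 0, 0.04, 0]
}}

```text
clock: 5.68
eef_pos: [0.506, 0.0254, 0.0348]
tool_rot: [0.642, 0.766, 0.009, 0.006]
ft_force: [-9.3, 0.2, 24.1]
grip_width: 0.0296
```

Call:
{"method": "play_rows", "body": {
  "deltas": [0.58, 0, 0, 0, 0, 0.58, 0, 0, 0, 0, 0.58, 0, 0, 0, 0, 0.58, 0, 0, 0, 0, 0.58, 0, 0, -0.3, 0, 0.58, 0, 0, -0.5, 0, 0.6, 0, 0, -0.6, 0, 0.8, 0, 0, -0.6, 0]
}}

```text
clock: 6.68
eef_pos: [0.5009, 0.0243, 0.154]
tool_rot: [0.642, 0.766, 0.006, 0.003]
ft_force: [0.9, 0.1, -0.1]
grip_width: 0.0672
```

```bash
python3 - <<'E'
from h import *
plan((.515,.289,.12,100))
E
```

```text
at [0.5009 0.0243 0.154 ] phi 100.1 grip 0.0672 t 6.67 tilt [ 0.004  0.013 -1.   ]
5 rows to (0.515, 0.289, 0.12, 100) :  1.0,0.86,0.20,0.11,0.0,  1.0,0.86,0.20,0.11,0.0,  1.0,0.86,0.20,0.11,0.0,  1.0,0.86,0.20,0.11,0.0,  1.0,0.86,0.20,0.11,0.0
```

Call:
{"method": "play_rows", "body": {
  "deltas": [1.0, 0.86, 0.2, 0.11, 0, 1.0, 0.86, 0.2, 0.11, 0, 1.0, 0.86, 0.2, 0.11, 0, 1.0, 0.86, 0.2, 0.11, 0, 1.0, 0.86, 0.2, 0.11, 0, 1.0, 0.1, 0.02, 0, 0]
}}

```text
clock: 7.42
eef_pos: [0.5211, 0.302, 0.1253]
tool_rot: [0.645, 0.764, 0.01, 0.006]
ft_force: [-0.4, -1.0, -0.3]
grip_width: 0.085
```

```bash
python3 - <<'E'
from h import *
plan((.515,.289,.03,100),step=.03)
c=snap('top','t3'); s=snap('side','s3')
a=cv2.resize(c['color'][110:240,185:315],(400,400),interpolation=cv2.INTER_CUBIC); u=proj(s,[.52,.15,.04])[0].astype(int)
b=cv2.resize(s['color'][u[1]-70:u[1]+70,u[0]-70:u[0]+70],(400,400),interpolation=cv2.INTER_CUBIC)
cv2.imwrite('pics/v3.png',np.hstack([a,b]))
E
```

```text
at [0.5211 0.302  0.1253] phi 99.7 grip 0.085 t 7.42 tilt [ 0.003  0.023 -1.   ]
4 rows to (0.515, 0.289, 0.03, 100) :  1.0,-0.05,-0.03,0.40,-0.1,  1.0,-0.05,-0.03,0.40,-0.1,  1.0,-0.05,-0.03,0.40,-0.1,  1.0,-0.05,-0.03,0.40,-0.1
```

View pics/v3.png

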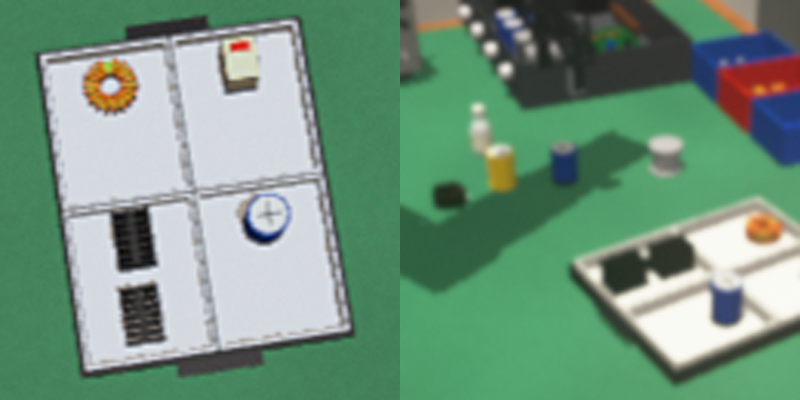

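The heat sink stands upright in its cup (left crop, about 142,313), well clear of the wall. Next is the capacitor.

Call:
{"method": "play_rows", "body": {
  "deltas": [1.0, -0.1, -0.06, 0.35, 0, 1.0, -0.1, -0.04, 0.4, 0, 1.0, 0, 0, 0.4, 0, 1.0, 0, 0, 0.25, 0, 1.0, 0, 0, 0, 0]
}}

```text
clock: 8.15
eef_pos: [0.5204, 0.2794, 0.0412]
tool_rot: [0.649, 0.761, 0.009, 0.007]
ft_force: [-0.9, -0.1, -0.2]
grip_width: 0.0852
```

```bash
python3 - <<'E'
from h import *
plan((.515,.289,.025,100),step=.03)
E
```

```text
at [0.5204 0.2794 0.0412] phi 99.1 grip 0.0852 t 8.15 tilt [ 0.     0.023 -1.   ]
1 rows to (0.515, 0.289, 0.025, 100) :  1.0,0.17,-0.06,0.27,-0.9
```

Call:
{"method": "play_rows", "body": {
  "deltas": [1.0, 0.15, -0.08, 0.15, -0.5, 1.0, 0, 0, 0.1, 0, 1.0, 0, 0, 0, 0]
}}

```text
clock: 8.52
eef_pos: [0.5156, 0.2886, 0.0272]
tool_rot: [0.645, 0.764, 0.011, 0.008]
ft_force: [0.0, -0.2, -1.0]
grip_width: 0.0857
```

Call:
{"method": "play_rows", "body": {
  "deltas": [0, 0, 0, 0, 0, 0, 0, 0, 0, 0, 0, 0, 0, 0, 0, 0, 0, 0, 0, 0, 0, 0, 0, 0, 0, 0, 0, 0, 0, 0]
}}

```text
clock: 9.28
eef_pos: [0.5164, 0.2893, 0.0285]
tool_rot: [0.645, 0.764, 0.012, 0.009]
ft_force: [0.4, -0.4, 0.0]
grip_width: 0.0333
```

```bash
python3 - <<'E'
from h import *
p=bot.get_obs()['eef_pos']
plan((p[0],p[1],.125,100),(.5185,-.0845,.125,100),grip=0.0)
E
```

```text
at [0.5164 0.2893 0.0285] phi 99.6 grip 0.0333 t 9.28 tilt [ 0.002  0.029 -1.   ]
2 rows to (np.float64(0.5163803358163326), np.float64(0.28925724397323255), 0.125, 100) :  0.0,0.00,0.00,-0.80,-0.2,  0.0,0.00,0.00,-0.80,-0.2
7 rows to (0.5185, -0.0845, 0.125, 100) :  0.0,-0.88,-0.15,-0.00,-0.0,  0.0,-0.88,-0.15,-0.00,-0.0,  0.0,-0.88,-0.15,-0.00,-0.0,  0.0,-0.88,-0.15,-0.00,-0.0,  0.0,-0.88,-0.15,-0.00,-0.0,  0.0,-0.88,-0.15,-0.00,-0.0,  0.0,-0.88,-0.15,-0.00,-0.0
```

Call:
{"method": "play_rows", "body": {
  "deltas": [0, 0, 0, -0.5, 0, 0, 0, 0, -0.7, 0, 0, 0, 0, -0.5, 0, 0, -0.85, -0.15, 0, 0, 0, -0.85, -0.15, 0, 0, 0, -0.85, -0.15, 0, 0, 0, -0.85, -0.15, 0, 0, 0, -0.85, -0.15, 0, 0, 0, -0.85, -0.15, 0, 0, 0, -0.7, -0.12, 0, 0, 0, -0.2, -0.04, 0, 0]
}}

```text
clock: 10.65
eef_pos: [0.5116, -0.0867, 0.1305]
tool_rot: [0.644, 0.765, 0.012, 0.01]
ft_force: [0.5, 0.6, -0.2]
grip_width: 0.0331
```

```bash
python3 - <<'E'
from h import *
plan((.5185,-.0845,.06,100),grip=0.0,step=.03)
E
```

```text
at [ 0.5116 -0.0867  0.1305] phi 99.9 grip 0.0331 t 10.65 tilt [ 0.    0.03 -1.  ]
3 rows to (0.5185, -0.0845, 0.06, 100) :  0.0,0.01,0.04,0.39,-0.0,  0.0,0.01,0.04,0.39,-0.0,  0.0,0.01,0.04,0.39,-0.0
```

Call:
{"method": "play_rows", "body": {
  "deltas": [0, 0.01, 0.04, 0.35, 0, 0, 0.01, 0.04, 0.39, 0, 0, 0.01, 0.03, 0.3, 0, 0, 0, 0, 0.1, 0, 0, 0, 0, 0, 0]
}}

```text
clock: 11.28
eef_pos: [0.5204, -0.082, 0.0611]
tool_rot: [0.644, 0.765, 0.013, 0.009]
ft_force: [0.6, -0.2, -0.1]
grip_width: 0.033
```

Call:
{"method": "play_rows", "body": {
  "deltas": [0, 0, 0, 0.15, 0, 0, 0, 0, 0.15, 0, 0, 0, 0, 0.05, 0, 0, 0, 0, 0, 0]
}}

```text
clock: 11.78
eef_pos: [0.5222, -0.0816, 0.0403]
tool_rot: [0.643, 0.765, 0.013, 0.011]
ft_force: [0.8, 0.6, 0.1]
grip_width: 0.0331
```

Call:
{"method": "play_rows", "body": {
  "deltas": [0, 0, 0, 0.06, 0, 0, 0, 0, 0.05, 0]
}}

```text
clock: 12.02
eef_pos: [0.5232, -0.0817, 0.0343]
tool_rot: [0.643, 0.765, 0.014, 0.011]
ft_force: [-5.0, 1.8, 19.0]
grip_width: 0.0329
```

Contact comes at the expected height, so I release and rise.

Call:
{"method": "play_rows", "body": {
  "deltas": [0.62, 0, 0, 0, 0, 0.62, 0, 0, 0, 0, 0.62, 0, 0, 0, 0, 0.62, 0, 0, 0, 0, 0.62, 0, 0, -0.3, 0, 0.62, 0, 0, -0.5, 0, 0.62, 0, 0, -0.6, 0, 0.8, 0, 0, -0.6, 0]
}}

```text
clock: 13.02
eef_pos: [0.5161, -0.0821, 0.1536]
tool_rot: [0.643, 0.765, 0.012, 0.008]
ft_force: [-0.4, -0.4, 0.1]
grip_width: 0.068
```

```bash
python3 - <<'E'
from h import *
plan((.458,-.3866,.12,39))
E
```

```text
at [ 0.5161 -0.0821  0.1536] phi 99.9 grip 0.068 t 13.03 tilt [ 0.003  0.027 -1.   ]
7 rows to (0.458, -0.3866, 0.12, 39) :  1.0,-0.69,-0.26,0.08,8.7,  1.0,-0.72,-0.15,0.08,8.7,  1.0,-0.74,-0.04,0.08,8.7,  1.0,-0.73,0.07,0.08,8.7,  1.0,-0.72,0.18,0.08,8.7,  1.0,-0.68,0.29,0.08,8.7,  1.0,-0.63,0.39,0.08,8.7
```

Call:
{"method": "play_rows", "body": {
  "deltas": [1.0, -0.69, -0.26, 0.08, 8.7, 1.0, -0.72, -0.15, 0.08, 8.7, 1.0, -0.74, -0.04, 0.08, 8.7, 1.0, -0.73, 0.07, 0.08, 8.7, 1.0, -0.72, 0.18, 0.08, 8.7, 1.0, -0.68, 0.29, 0.08, 8.7, 1.0, -0.6, 0.37, 0.08, 8.7, 1.0, 0, 0, 0, 0]
}}

```text
clock: 14.02
eef_pos: [0.4588, -0.3933, 0.1197]
tool_rot: [0.948, 0.319, 0.019, 0.004]
ft_force: [-0.5, 0.7, -0.4]
grip_width: 0.085
```

```bash
python3 - <<'E'
from h import *
plan((.458,-.3866,.06,39),step=.03)
E
```

```text
at [ 0.4588 -0.3933  0.1197] phi 37.2 grip 0.085 t 14.03 tilt [ 0.034  0.019 -0.999]
3 rows to (0.458, -0.3866, 0.06, 39) :  1.0,0.02,-0.03,0.33,-0.6,  1.0,0.02,-0.03,0.33,-0.6,  1.0,0.02,-0.03,0.33,-0.6
```

Call:
{"method": "play_rows", "body": {
  "deltas": [1.0, 0.05, -0.06, 0.33, -0.6, 1.0, 0.04, -0.04, 0.35, -0.6, 1.0, 0, 0, 0.35, -0.6, 1.0, 0, 0, 0.15, 0, 1.0, 0, 0, 0, 0]
}}

```text
clock: 14.65
eef_pos: [0.4633, -0.3817, 0.048]
tool_rot: [0.941, 0.337, 0.02, 0.003]
ft_force: [-0.6, -0.5, 0.3]
grip_width: 0.0855
```

```bash
python3 - <<'E'
from h import *
plan((.458,-.3866,.02,39),step=.03)
E
```

```text
at [ 0.4633 -0.3817  0.048 ] phi 39.4 grip 0.0855 t 14.65 tilt [ 0.035  0.02  -0.999]
1 rows to (0.458, -0.3866, 0.02, 39) :  1.0,-0.12,0.01,0.47,0.4
```

Call:
{"method": "play_rows", "body": {
  "deltas": [1.0, -0.12, 0.01, 0.2, 0, 1.0, 0, 0, 0.2, 0, 1.0, 0, 0, 0.05, 0, 1.0, 0, 0, 0, 0]
}}

```text
clock: 15.15
eef_pos: [0.4598, -0.3876, 0.0207]
tool_rot: [0.941, 0.337, 0.02, 0.005]
ft_force: [-0.1, -0.2, -0.3]
grip_width: 0.0854
```

Call:
{"method": "play_rows", "body": {
  "deltas": [0, 0, 0, 0, 0, 0, 0, 0, 0, 0, 0, 0, 0, 0, 0, 0, 0, 0, 0, 0, 0, 0, 0, 0, 0, 0, 0, 0, 0, 0]
}}

```text
clock: 15.9
eef_pos: [0.4606, -0.3883, 0.022]
tool_rot: [0.941, 0.337, 0.021, 0.006]
ft_force: [-0.7, 0.1, 0.1]
grip_width: 0.0265
```

```bash
python3 - <<'E'
from h import *
p=bot.get_obs()['eef_pos']
plan((p[0],p[1],.125,39),(.648,-.061,.125,100),grip=0.0)
E
```

```text
at [ 0.4606 -0.3883  0.022 ] phi 39.4 grip 0.0265 t 15.9 tilt [ 0.036  0.025 -0.999]
2 rows to (np.float64(0.46064207161940757), np.float64(-0.3882542310665065), 0.125, 39) :  0.0,0.00,0.00,-0.86,0.2,  0.0,0.00,0.00,-0.86,0.2
7 rows to (0.648, -0.061, 0.125, 100) :  0.0,0.84,-0.32,-0.00,-8.7,  0.0,0.88,-0.19,-0.00,-8.7,  0.0,0.90,-0.06,-0.00,-8.7,  0.0,0.89,0.08,-0.00,-8.7,  0.0,0.87,0.21,-0.00,-8.7,  0.0,0.83,0.34,-0.00,-8.7,  0.0,0.77,0.46,-0.00,-8.7
```

Call:
{"method": "play_rows", "body": {
  "deltas": [0, 0, 0, -0.5, 0, 0, 0, 0, -0.7, 0, 0, 0, 0, -0.5, 0, 0, 0.84, -0.32, 0, -8.7, 0, 0.88, -0.19, 0, -8.7, 0, 0.9, -0.06, 0, -8.7, 0, 0.89, 0.08, 0, -8.7, 0, 0.87, 0.21, 0, -8.7, 0, 0.8, 0.33, 0, -8.7, 0, 0.55, 0.33, 0, -8.7, 0, 0, 0, 0, 0]
}}

```text
clock: 17.27
eef_pos: [0.6341, -0.0644, 0.1341]
tool_rot: [0.628, 0.778, 0.015, 0.015]
ft_force: [-0.6, -0.3, -0.9]
grip_width: 0.0267
```

```bash
python3 - <<'E'
from h import *
plan((.648,-.061,.06,100),grip=0.0,step=.03)
c=snap('top','t4'); s=snap('side','s4')
a=cv2.resize(c['color'][110:240,185:315],(400,400),interpolation=cv2.INTER_CUBIC); u=proj(s,[.58,-.04,.05])[0].astype(int)
b=cv2.resize(s['color'][u[1]-70:u[1]+70,u[0]-70:u[0]+70],(400,400),interpolation=cv2.INTER_CUBIC)
cv2.imwrite('pics/v4.png',np.hstack([a,b]))
E
```

```text
at [ 0.6341 -0.0644  0.1341] phi 102.1 grip 0.0267 t 17.27 tilt [-0.004  0.043 -0.999]
3 rows to (0.648, -0.061, 0.06, 100) :  0.0,0.00,0.08,0.41,0.7,  0.0,0.00,0.08,0.41,0.7,  0.0,0.00,0.08,0.41,0.7
```

View pics/v4.png

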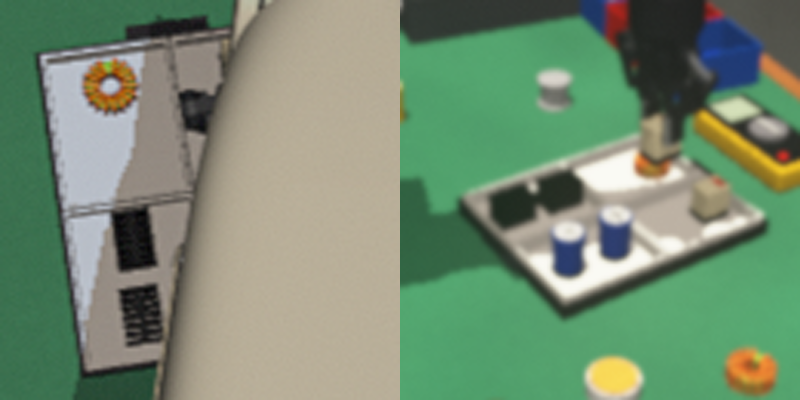

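The capacitor stands upright in its cup (right crop, about 570,250). The relay is held at about (655,135), above the relay cup. I lower it.

Call:
{"method": "play_rows", "body": {
  "deltas": [0, 0, 0.08, 0.35, 0.7, 0, 0, 0.08, 0.4, 0.7, 0, 0, 0.06, 0.3, 0.7, 0, 0, 0, 0.1, 0, 0, 0, 0, 0, 0]
}}

```text
clock: 18.0
eef_pos: [0.6468, -0.0707, 0.0643]
tool_rot: [0.649, 0.76, 0.014, 0.015]
ft_force: [0.5, -0.3, -0.6]
grip_width: 0.0266
```

Call:
{"method": "play_rows", "body": {
  "deltas": [0, 0.15, 0.02, 0.15, 0, 0, 0, 0, 0.15, 0, 0, 0, 0, 0.1, 0, 0, 0, 0, 0, 0]
}}

```text
clock: 18.5
eef_pos: [0.6484, -0.0609, 0.0405]
tool_rot: [0.649, 0.76, 0.015, 0.016]
ft_force: [-0.9, -0.5, -0.6]
grip_width: 0.0268
```

Call:
{"method": "play_rows", "body": {
  "deltas": [0, 0, 0, 0.08, 0, 0, 0, 0, 0.06, 0, 0, 0, 0, 0.04, 0]
}}

```text
clock: 18.88
eef_pos: [0.6495, -0.0609, 0.0297]
tool_rot: [0.649, 0.76, 0.015, 0.016]
ft_force: [-0.9, 0.2, -1.0]
grip_width: 0.0268
```

Call:
{"method": "play_rows", "body": {
  "deltas": [0, 0, 0, 0.04, 0, 0, 0, 0, 0.03, 0]
}}

```text
clock: 19.12
eef_pos: [0.6499, -0.061, 0.028]
tool_rot: [0.649, 0.76, 0.016, 0.017]
ft_force: [-6.2, 0.4, 13.5]
grip_width: 0.027
```

Call:
{"method": "play_rows", "body": {
  "deltas": [0.55, 0, 0, 0, 0, 0.55, 0, 0, 0, 0, 0.55, 0, 0, 0, 0, 0.55, 0, 0, 0, 0, 0.55, 0, 0, -0.3, 0, 0.55, 0, 0, -0.5, 0, 0.6, 0, 0, -0.6, 0, 0.8, 0, 0, -0.6, 0]
}}

```text
clock: 20.12
eef_pos: [0.6424, -0.0611, 0.1507]
tool_rot: [0.649, 0.76, 0.014, 0.015]
ft_force: [0.0, -0.0, 0.2]
grip_width: 0.0671
```

```bash
python3 - <<'E'
from h import *
plan((.615,-.2896,.12,90))
E
```

```text
at [ 0.6424 -0.0611  0.1507] phi 99.0 grip 0.0671 t 20.12 tilt [-0.004  0.04  -0.999]
5 rows to (0.615, -0.2896, 0.12, 90) :  1.0,-0.74,-0.21,0.10,1.8,  1.0,-0.74,-0.19,0.10,1.8,  1.0,-0.75,-0.16,0.10,1.8,  1.0,-0.75,-0.14,0.10,1.8,  1.0,-0.76,-0.12,0.10,1.8
```

Call:
{"method": "play_rows", "body": {
  "deltas": [1.0, -0.74, -0.21, 0.1, -1.2, 1.0, -0.74, -0.22, 0.1, -1.2, 1.0, -0.74, -0.22, 0.1, -1.2, 1.0, -0.73, -0.23, 0.1, -1.2, 1.0, -0.6, -0.2, 0.1, -1.2, 1.0, 0, 0, 0, 0]
}}

```text
clock: 20.88
eef_pos: [0.6284, -0.2894, 0.1345]
tool_rot: [0.606, 0.795, 0.018, 0.025]
ft_force: [-0.2, 1.0, 0.8]
grip_width: 0.0854
```

```bash
python3 - <<'E'
from h import *
plan((.6152,-.2896,.04,105),step=.03)
c=snap('top','t5'); s=snap('side','s5')
a=cv2.resize(c['color'][110:240,185:315],(400,400),interpolation=cv2.INTER_CUBIC); u=proj(s,[.6,-.29,.04])[0].astype(int)
b=cv2.resize(s['color'][u[1]-60:u[1]+60,u[0]-60:u[0]+60],(400,400),interpolation=cv2.INTER_CUBIC)
cv2.imwrite('pics/v5.png',np.hstack([a,b]))
E
```

```text
at [ 0.6284 -0.2894  0.1345] phi 105.4 grip 0.0854 t 20.88 tilt [-0.019  0.059 -0.998]
4 rows to (0.6152, -0.2896, 0.04, 105) :  1.0,0.01,-0.05,0.39,0.1,  1.0,0.01,-0.05,0.39,0.1,  1.0,0.01,-0.05,0.39,0.1,  1.0,0.01,-0.05,0.39,0.1
```

View pics/v5.png

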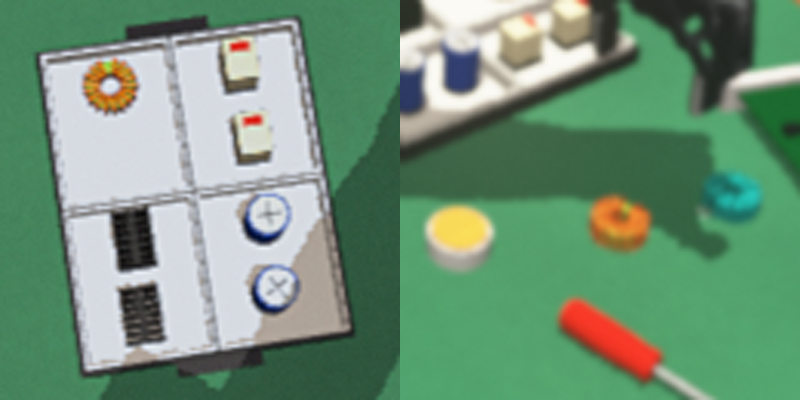

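The relay (left crop, about 250,135) and capacitor (275,290) stand in their cups. The choke at (620,222) in the right crop is clear. I descend onto it.

Call:
{"method": "play_rows", "body": {
  "deltas": [1.0, 0.01, -0.12, 0.35, 0, 1.0, 0.01, -0.08, 0.4, 0, 1.0, 0, 0, 0.4, 0, 1.0, 0, 0, 0.25, 0, 1.0, 0, 0, 0, 0]
}}

```text
clock: 21.6
eef_pos: [0.6266, -0.282, 0.054]
tool_rot: [0.6, 0.799, 0.02, 0.028]
ft_force: [-0.6, -0.5, -0.1]
grip_width: 0.0855
```

```bash
python3 - <<'E'
from h import *
plan((.6152,-.2896,.005,105),step=.03)
E
```

```text
at [ 0.6266 -0.282   0.054 ] phi 106.1 grip 0.0855 t 21.6 tilt [-0.021  0.066 -0.998]
2 rows to (0.6152, -0.2896, 0.005, 105) :  1.0,-0.03,-0.11,0.41,0.6,  1.0,-0.04,-0.11,0.41,0.6
```

Call:
{"method": "play_rows", "body": {
  "deltas": [1.0, -0.05, -0.15, 0.25, 0, 1.0, -0.04, -0.12, 0.25, 0, 1.0, 0, 0, 0.1, 0, 1.0, 0, 0, 0, 0]
}}

```text
clock: 22.1
eef_pos: [0.6154, -0.2927, 0.0168]
tool_rot: [0.6, 0.799, 0.02, 0.03]
ft_force: [-0.6, -0.2, 1.0]
grip_width: 0.0854
```

```bash
python3 - <<'E'
from h import *
plan((.6152,-.2896,.005,105),step=.03)
E
```

```text
at [ 0.6154 -0.2927  0.0168] phi 106.1 grip 0.0854 t 22.1 tilt [-0.023  0.068 -0.997]
1 rows to (0.6152, -0.2896, 0.005, 105) :  1.0,0.05,0.01,0.20,1.1
```

Call:
{"method": "play_rows", "body": {
  "deltas": [1.0, 0.04, 0, 0.13, 0, 1.0, 0, 0, 0.07, 0, 1.0, 0, 0, 0, 0]
}}

```text
clock: 22.48
eef_pos: [0.6163, -0.2906, 0.0047]
tool_rot: [0.6, 0.799, 0.02, 0.03]
ft_force: [0.5, -0.3, 0.5]
grip_width: 0.0853
```

Call:
{"method": "play_rows", "body": {
  "deltas": [0, 0, 0, 0, 0, 0, 0, 0, 0, 0, 0, 0, 0, 0, 0, 0, 0, 0, 0, 0, 0, 0, 0, 0, 0, 0, 0, 0, 0, 0]
}}

```text
clock: 23.22
eef_pos: [0.617, -0.2908, 0.0057]
tool_rot: [0.6, 0.799, 0.021, 0.031]
ft_force: [-0.3, -0.4, 1.4]
grip_width: 0.0436
```

```bash
python3 - <<'E'
from h import *
p=bot.get_obs()['eef_pos']
plan((p[0],p[1],.115,105),(.629,.044,.115,100),grip=0.0)
E
```

```text
at [ 0.617  -0.2908  0.0057] phi 106.1 grip 0.0436 t 23.23 tilt [-0.025  0.071 -0.997]
2 rows to (np.float64(0.617043500886837), np.float64(-0.29075686139601714), 0.115, 105) :  0.0,0.00,0.00,-0.91,0.6,  0.0,0.00,0.00,-0.91,0.6
7 rows to (0.629, 0.044, 0.115, 100) :  0.0,0.76,0.23,-0.00,0.7,  0.0,0.77,0.22,-0.00,0.7,  0.0,0.77,0.21,-0.00,0.7,  0.0,0.77,0.21,-0.00,0.7,  0.0,0.77,0.20,-0.00,0.7,  0.0,0.78,0.19,-0.00,0.7,  0.0,0.78,0.18,-0.00,0.7
```

Call:
{"method": "play_rows", "body": {
  "deltas": [0, 0, 0, -0.5, 0, 0, 0, 0, -0.8, 0, 0, 0, 0, -0.7, 0, 0, 0.76, 0.25, -0.03, 0.7, 0, 0.77, 0.25, -0.03, 0.7, 0, 0.77, 0.24, -0.03, 0.7, 0, 0.77, 0.23, -0.03, 0.7, 0, 0.77, 0.22, -0.03, 0.7, 0, 0.77, 0.21, 0, 0.7, 0, 0.5, 0.15, 0, 0.7, 0, 0, 0, 0, 0]
}}

```text
clock: 24.6
eef_pos: [0.6224, 0.039, 0.136]
tool_rot: [0.636, 0.771, 0.022, 0.029]
ft_force: [0.4, -0.5, -1.5]
grip_width: 0.0436
```

```bash
python3 - <<'E'
from h import *
plan((.629,.044,.05,100),grip=0.0,step=.03)
E
```

```text
at [0.6224 0.039  0.136 ] phi 100.9 grip 0.0436 t 24.6 tilt [-0.017  0.071 -0.997]
3 rows to (0.629, 0.044, 0.05, 100) :  0.0,0.02,0.04,0.48,0.3,  0.0,0.02,0.04,0.48,0.3,  0.0,0.02,0.04,0.48,0.3
```

Call:
{"method": "play_rows", "body": {
  "deltas": [0, 0.02, 0, 0.4, 0.3, 0, 0.02, 0, 0.45, 0.3, 0, 0.01, 0, 0.3, 0.2, 0, 0, 0, 0.1, 0, 0, 0, 0, 0, 0]
}}

```text
clock: 25.22
eef_pos: [0.6274, 0.0381, 0.0596]
tool_rot: [0.643, 0.765, 0.022, 0.03]
ft_force: [0.2, 0.2, -0.5]
grip_width: 0.0431
```

```bash
python3 - <<'E'
from h import *
plan((.629,.044,.025,100),grip=0.0,step=.03)
E
```

```text
at [0.6274 0.0381 0.0596] phi 99.9 grip 0.0431 t 25.23 tilt [-0.018  0.071 -0.997]
2 rows to (0.629, 0.044, 0.025, 100) :  0.0,0.05,0.02,0.29,-0.0,  0.0,0.05,0.02,0.29,-0.0
```

Call:
{"method": "play_rows", "body": {
  "deltas": [0, 0.1, 0, 0.05, 0, 0, 0, 0, 0.2, 0, 0, 0, 0, 0.2, 0, 0, 0, 0, 0.05, 0, 0, 0, 0, 0, 0]
}}

```text
clock: 25.85
eef_pos: [0.6299, 0.044, 0.0294]
tool_rot: [0.643, 0.765, 0.023, 0.031]
ft_force: [-0.1, 0.3, -0.9]
grip_width: 0.0436
```

Call:
{"method": "play_rows", "body": {
  "deltas": [0, 0, 0, 0.12, 0, 0, 0, 0, 0.08, 0, 0, 0, 0, 0.05, 0, 0, 0, 0, 0, 0]
}}

```text
clock: 26.35
eef_pos: [0.6314, 0.0439, 0.0137]
tool_rot: [0.643, 0.765, 0.023, 0.031]
ft_force: [-0.1, 0.9, 0.1]
grip_width: 0.0434
```

Call:
{"method": "play_rows", "body": {
  "deltas": [0, 0, 0, 0.03, 0, 0, 0, 0, 0.03, 0]
}}

```text
clock: 26.6
eef_pos: [0.632, 0.0439, 0.0117]
tool_rot: [0.643, 0.765, 0.023, 0.031]
ft_force: [-6.6, 1.0, 14.5]
grip_width: 0.0434
```

Call:
{"method": "play_rows", "body": {
  "deltas": [0.65, 0, 0, 0, 0, 0.65, 0, 0, 0, 0, 0.65, 0, 0, 0, 0, 0.65, 0, 0, 0, 0, 0.65, 0, 0, -0.2, 0, 0.65, 0, 0, -0.4, 0, 0.65, 0, 0, -0.6, 0, 0.65, 0, 0, -0.7, 0, 0.8, 0, 0, -0.6, 0]
}}

```text
clock: 27.72
eef_pos: [0.6182, 0.0445, 0.165]
tool_rot: [0.643, 0.765, 0.021, 0.03]
ft_force: [0.8, 0.1, -0.3]
grip_width: 0.0684
```

Call:
{"method": "play_rows", "body": {
  "deltas": [1.0, 0, -0.3, -0.5, 0, 1.0, 0, -0.8, -0.3, 0, 1.0, 0, -0.9, 0, 0, 1.0, 0, -0.9, 0, 0, 1.0, 0, -0.9, 0, 0, 1.0, 0, -0.6, 0, 0, 1.0, 0, 0, 0, 0]
}}

```text
clock: 28.6
eef_pos: [0.3514, -0.0017, 0.2026]
tool_rot: [0.642, 0.765, 0.029, 0.038]
ft_force: [0.3, 0.0, 0.5]
grip_width: 0.0852
```

Call:
{"method": "play_rows", "body": {
  "deltas": [1.0, 0.8, 0, 0, 0, 1.0, 0.9, 0, 0, 0, 1.0, 0.9, 0, 0, 0, 1.0, 0.9, 0, 0, 0, 1.0, 0.6, 0, 0, 0, 1.0, 0, 0, 0, 0]
}}

```text
clock: 29.35
eef_pos: [0.3176, 0.2519, 0.2044]
tool_rot: [0.645, 0.762, 0.038, 0.042]
ft_force: [0.4, -0.2, -1.0]
grip_width: 0.0853
```

```bash
python3 - <<'E'
from h import *
plan()
c=snap('top','t6'); s=snap('side','s6')
a=cv2.resize(c['color'][110:240,185:315],(400,400),interpolation=cv2.INTER_CUBIC); u=proj(s,[.6,-.02,.02])[0].astype(int)
b=cv2.resize(s['color'][u[1]-55:u[1]+55,u[0]-55:u[0]+55],(400,400),interpolation=cv2.INTER_CUBIC)
cv2.imwrite('pics/v6.png',np.hstack([a,b]))
c0=load('top0')
for n,(u,v) in dict(blown=(359,270),burnt=(120,267)).items():
    P=c['color'][v-14:v+14,u-14:u+14].astype(int); Q=c0['color'][v-14:v+14,u-14:u+14].astype(int)
    sh=cv2.phaseCorrelate(P[...,2].astype(np.float32),Q[...,2].astype(np.float32)); print(n,'mean diff',abs(P-Q).mean().round(1),'shift px',np.round(sh[0],2))
E
```

```text
at [0.3176 0.2519 0.2044] phi 99.5 grip 0.0853 t 29.35 tilt [-0.015  0.111 -0.994]
blown mean diff 3.4 shift px [-0.08 -0.09]
burnt mean diff 20.6 shift px [ 0.36 -0.43]
```

View pics/v6.png

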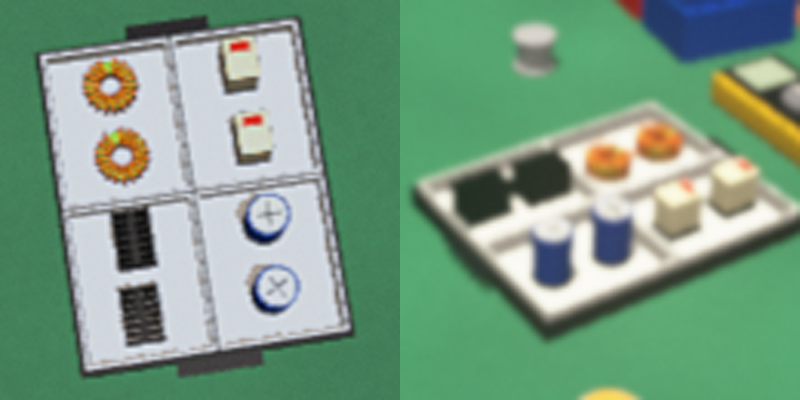

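All four parts sit in their cups, upright and with the choke flat. The left crop shows them at (122,155), (250,135), (142,313) and (275,290). The burnt-out parts have not moved: the offsets are 0.1 and 0.6 px.

```bash
python3 -c "
from h import *
print(ticket.job_done(), bot.get_obs()['clock'])"
```

```text
the job is handed in; nothing more can be done
the job is handed in; nothing more can be done
```

I put the heat sink, capacitor, relay and ring choke into the free halves of their own cups and handed the job in at about 29 s. Each part was lowered until it touched the cup floor (13–24 N) at the height I expected, then released.

**Parts:** The last pictures from both cameras show all four upright (the choke flat), released and clear of the cup walls. The gripper was clear of everything, with its TCP about 0.20 m above the bench.

**Burnt-out parts:** The blown capacitor matched its starting picture to about 0.1 px. The burnt choke matched to about 0.6 px (about 1.5 mm). The raw image difference there was higher (20.6 against 3.4), which I put down to the arm's shadow; I did not view that spot again.

**Disagreements:** The first outline fit of the heat sink was poor in shape, with 15 % mismatch. Its position agreed with a second estimate and the grasp worked. The tool also tilted slowly during the run, to 0.11 rad at the end; it was about 0.07 rad when I set down the choke.

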